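# Fit the return spring on the dye pump and close its arm

## Robot

A 6-joint arm with a two-finger parallel gripper is mounted at the origin on the work surface. World frame = base frame: x ahead of the robot, y to its left, z up, the work surface at z = 0. Lengths are in m, angles in degrees, forces in N, time in s.
With the tool pointing down it reaches from about 0.35 to 0.85 m from the base axis. Payload 8.1 kg.
Tool frame: the origin (TCP) lies on the front face of the gripper's body, between the roots of the fingers; the fingertips stand 73 mm ahead of it and the grasp point (between the pads) lies 54 mm ahead of it; z points along the fingers, y is the line along which they close (so a half turn about z gives the same grasp; the last joint's range is limited). The gripper opens to 85 mm and grips with 20 to 120 N. Pads are 22 mm wide; open, the fingers measure 114 mm over their backs; the gripper's body (76 mm by 85 mm) begins 54 mm behind the grasp point. The pads swing forward as they close: fully open they stand 13 mm farther back than shut.
Start: joints at [60.539, 7.471, 85.268, -0, 87.261, -4.893], TCP at [0.249, 0.546, 0.304] pointing down, gripper open.
Joint ranges: [-169.43, 169.43], [-51.17, 129.36], [1.28, 143.12], [-76.62, 256.62], [0, 156.53], [-152.29, 152.29]. Speed limits (degrees/s): [136.94, 136.94, 159.86, 180, 180, 180].

## Interface

Orientations are given as a 3x3 rotation matrix whose columns are the frame's x, y, z axes.
In Python, from plant import read_state, grab_frame, close_job gives the robot as it stands.
- The arm moves only by the shell command python3 -m jog 'ROWS' [FORCE]. ROWS is JSON, a list of rows, each a list of 7 numbers: the shift along the tool's x, y, z in cm, then the turn, a rotation vector about the tool's x, y, z in rad, then the opening, from 0 (shut) to 1 (fully open). A call has 1 to 12 rows; each row is the pose to reach, as a shift and turn from the pose commanded when the call began, along the tool's axes at that moment; what a row does not reach only later rows make up. A row lasts 1/10 s, in which the tool goes at most 50 mm and 8.59 degrees, less where a joint would pass 70% of its speed; a pose out of reach is approached as far as the arm can. A call with a gripper value outside its range is refused whole. The fingers move at their own pace and stop on an object; FORCE is the grip in N (left out, the last holds). Time passes only in rows, so rows that repeat a pose let the fingers close. It gives the time, the measured TCP pose, the force, the opening and the grip force at its end, in the units of the state.
- read_state(): the state, without advancing time (a new reading comes with each control period).
- grab_frame(name): name is "side" or "top" or "wrist"; returns a dict with "frame" (420x560x3 uint8, red, green, blue), "fx", "fy", "cx", "cy" (pixels), "R" (3x3) and "t" (3): a world point X has camera coordinates R X + t. Camera axes: x right, y down, z forward; pixel columns grow to the right and rows downward; lengths in m; the calibration is good to about 2 mm. A picture is of the moment at which its call begins. There is no depth.
- close_job(): hands the job in; it is judged then, once.
The state is a dict: "time_s": time; "qpos": joint angles; "qd": joint speeds; "joint_efforts": joint torques, N m; "tcp_pos": TCP position; "orientation": TCP orientation; "wrist_force": force on the tool from outside, world axes, zero at the start; "torque": the same for the moment, N m; "width": finger opening in m; "finger_force": force on a finger pad.
Only numpy, scipy, OpenCV 4.12 (cv2) and the standard library are available. Lean on these libraries where they do the work, as an engineer would, in place of code of your own. Each camera call takes 0.05 s, during which the arm holds its last target. There are 200 camera calls.

## Task

Put the return spring back on the bench dye pump: thread the taller, wider loose spring down over the pump's upright rod until its lower end sits fully home on the round shoulder, twisting it slightly if the coils snag, and let it go. Then swing the pump's raised handle arm all the way down onto the spring so that it stays shut. Leave the other things on the table standing where they are.

Things in the scene. Friction and masses are not known exactly. Their poses are not given: they have to be found in the camera images.
- spring: Loose compression spring of bare steel wire, the taller and wider of the two springs: 60 mm long, 30 mm outside and 23 mm clear inside diameter, 3 mm wire, 5 open coils (11 mm pitch), closed flat ends, both alike; about 55 g; springy lengthwise (0.25 N per mm), firm sideways. Stands upright on the table. Origin: centre of its lower end; z along the spring to the other end.
- spring_top (a point): Centre of the spring's upper end face, 60 mm above the lower end when unloaded (about a millimetre less standing under its own weight).
- pump: The fixed bench dye pump: grey base plate 210 x 100 x 18 mm with an upright steel rod, a hinged arm and, at its rear, a glass jar with red lid (68 mm wide, 114 mm high, its axis 195 mm along x from the rod). Origin: on the table under the plate's centre; x level, from the rod towards the hinge (the rear, roughly away from the robot), y level and parallel to the hinge pin, z up.
- rod_seat (a point): Centre of the flat round steel shoulder of the pump (38 mm diameter, 30 mm above the table, 45 mm from the plate's centre on the side away from the hinge) from which the rod rises. Axes as the pump's.
- rod_tip (a point): Centre of the rod's top, 42 mm above rod_seat (72 mm above the table). The rod is 21 mm in diameter (1 mm play all round inside the spring); its last 6 mm taper to 13 mm; 28 to 33 mm above rod_seat runs a sharp-edged groove, 2.5 mm deep, where coils may catch. Axes as the pump's.
- pump_arm (a joint): Angle of the pump's handle arm: 0 = fully down, level, on its stop; 1.57 = straight up; 1.85 = leaning back at its end stop. Starts at 1.55 to 1.8 and stays where it is left (stiff hinge, 0.3 N m). Fully down, its flat underside is 51 mm above rod_seat, pressing a seated spring about 9 mm shorter; hinge friction and weight keep it down.
- lever_hinge (a point): Centre of the arm's hinge pin, 125 mm along x from rod_seat and 57 mm above it (87 mm above the table), between two posts (62 mm over the pin ends, top 103 mm above the table). The arm is a flat aluminium bar 24 mm wide (34 mm over the pressing patch above the rod) and 12 mm thick, centred on the pin.
- lever_handle (a point): Centre of the black round handle bar across the arm's free end, 170 mm from the hinge pin: 20 mm diameter, 60 mm long, parallel to the pin. With the arm fully down it is 87 mm above the table, 45 mm before the rod on the side away from the hinge.
- short_spring: A bystander: a shorter, narrower loose steel spring, 30 mm long, 24 mm outside, too narrow for the rod; standing on the table. Origin: centre of its underside.
- bush: A bystander: a plain aluminium bush (tube), 28 mm outside, 16 mm bore, 35 mm high, standing. Origin: centre of its underside.
- jar: A bystander: a glass jar with red lid, 72 mm wide, 90 mm high, standing loose. Origin: centre of its underside.
- screwdriver: A bystander: a screwdriver lying on the table. Origin: under its middle.
- bottle_a: A bystander: a dye bottle with white cap, 42 mm wide, 105 mm high, standing. Origin: centre of its underside.
- bottle_b: A bystander: a dye bottle with white cap, 42 mm wide, 105 mm high, standing. Origin: centre of its underside.
- bottle_c: A bystander: a dye bottle with white cap, 42 mm wide, 105 mm high, standing. Origin: centre of its underside.
- bottle_d: A bystander: a dye bottle with white cap, 42 mm wide, 105 mm high, standing. Origin: centre of its underside.

How it is judged:
By the outcome, as a careful person would: the job done as asked, in the order asked, and still so for the second after the job is handed in, with the robot touching nothing.
It also fails if it takes over 67 s, if anything falls off the work surface, if the arm or the gripper's body presses on something with over 40 N, if the wrist force passes 120 N, or if a joint passes its speed limit or range.

## Working session

There is one attempt and no reset: what is moved stays moved. The work goes in short steps, Python scripts to look and compute and a shell command to move; the robot and the scene stay as the last step left them, time stands still between calls to the robot, and variables do not carry over. Pictures are saved under pics/ and viewed, at most 10 in all, crops included, and the job is handed in when it is done.

```bash
mkdir -p pics; cat > h.py <<'E'
import numpy as np, cv2
from plant import read_state, grab_frame, close_job
def snap(name, fn=None):
    f=grab_frame(name)
    if fn: cv2.imwrite('pics/'+fn+'.png', f['frame'][:,:,::-1])
    return f
def ray(f,u,v):
    R=np.array(f['R']);t=np.array(f['t'])
    d=R.T@np.array([(u-f['cx'])/f['fx'],(v-f['cy'])/f['fy'],1.]); return -R.T@t, d/np.linalg.norm(d)
def onz(f,u,v,z):
    o,d=ray(f,u,v); return o+d*(z-o[2])/d[2]
def proj(f,X):
    c=np.array(f['R'])@np.array(X)+np.array(f['t']); return np.array([f['fx']*c[0]/c[2]+f['cx'],f['fy']*c[1]/c[2]+f['cy']])
def tool(dw):
    return np.array(read_state()['orientation']).T@np.array(dw)*100
E
python3 - <<'E'
from h import *
import pickle
d={}
for n in('top','side'):
    f=snap(n,n+'1'); d[n]=f; R=np.array(f['R']); print(n,f['fx'],-R.T@f['t'],R[2])
pickle.dump(d,open('d.pkl','wb'))
s=read_state(); print(s['tcp_pos'],s['orientation'],s['wrist_force'],s['time_s'])
E
```

```text
top 508.8849663422294 [0.38125016 0.01041947 1.50168409] [ 0.10934416  0.0092546  -0.99396087]
side 471.0305560646161 [0.28390229 0.90387507 0.68567703] [ 0.23885087 -0.80584929 -0.54180918]
[0.24926193 0.54537099 0.30296707] [[-9.09453865e-01  4.15804041e-01 -8.16871725e-04]
 [ 4.15804814e-01  9.09452781e-01 -1.41235448e-03]
 [ 1.55643562e-04 -1.62413044e-03 -9.99998669e-01]] [-0.55236165  0.00785113 -0.14895197] 0.1
```

View pics/top1.png

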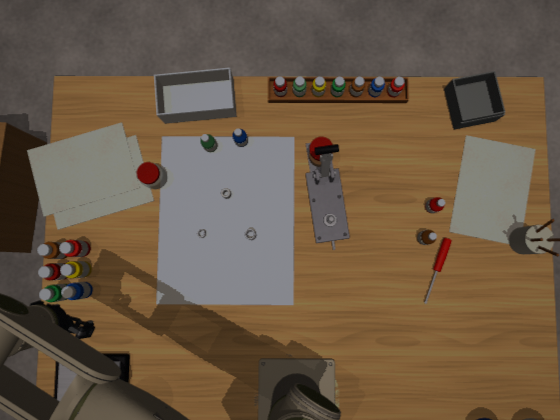

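View pics/side1.png

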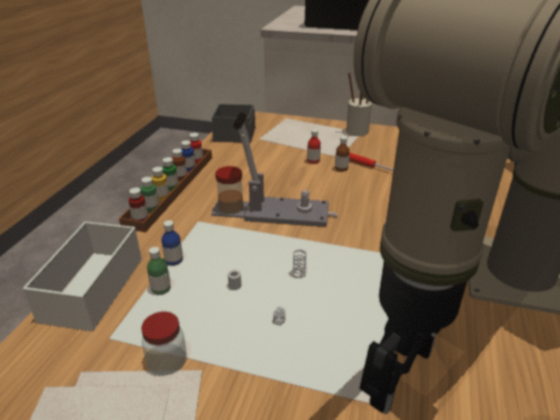

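Top view: tall spring at (251,234), bush (226,193), short spring (202,233), rod (330,220), raised handle (327,150). Side view: spring at (299,262), rod at (305,200), handle at (240,121).

```bash
python3 - <<'E'
from h import *
import pickle
d=pickle.load(open('d.pkl','rb'));T=d['top'];S=d['side']
p=onz(T,251,233.5,.058); print('spring',p,proj(S,p),proj(S,p-[0,0,.058]))
r=onz(T,330,219.5,.065); print('rod',r,proj(S,r))
for u,v in[(226,193),(202,233)]: print(onz(T,u,v,.03))
h=onz(T,327,150,.25);print('handle',h,proj(S,h)); print('jarlid',onz(T,321,148,.11))
# plate corners
print([onz(T,u,v,.018).round(3) for u,v in[(314,242),(349,237),(343,170),(306,174)]])
f=snap('wrist','w1');R=np.array(f['R']);print(-R.T@f['t'],R[2])
top=T['frame'];c=np.hstack([cv2.resize(top[205:260,225:280],(390,390),interpolation=2),cv2.resize(top[195:250,303:358],(390,390),interpolation=2)])
cv2.imwrite('pics/c1.png',c[:,:,::-1])
s=read_state();X=np.array(s['tcp_pos']);print('tool shift to above spring',tool(p-X),'to rod',tool(r-X))
E
```

```text
spring [0.46293767 0.13093371 0.058     ] [299.01863195 251.00123319] [298.43358148 271.7466626 ]
rod [ 0.50332459 -0.0928646   0.065     ] [305.06926594 193.04183591]
[0.5824822  0.20798378 0.03      ]
[0.46524147 0.27535795 0.03      ]
handle [ 0.66214349 -0.07261902  0.25      ] [239.90877113 120.82482029]
jarlid [ 0.69917336 -0.06522075  0.11      ]
[array([ 0.441, -0.05 ,  0.018]), array([ 0.456, -0.151,  0.018]), array([ 0.654, -0.135,  0.018]), array([ 0.642, -0.026,  0.018])]
[0.18941475 0.57247329 0.37319917] [ 0.24330861 -0.11273337 -0.96337537]
tool shift to above spring [-36.66506922 -28.77470769  24.545994  ] to rod [-49.64354447 -47.4498985   23.87198371]
```

View pics/c1.png

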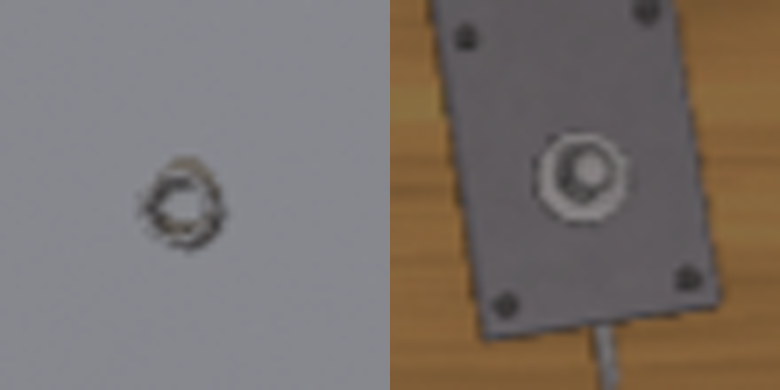

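```bash
python3 -m jog '[[-3.7,-2.9,0,0,0,-0.06,1],[-7.4,-5.8,0,0,0,-0.12,1],[-11,-8.6,1,0,0,-0.18,1],[-14.7,-11.5,2,0,0,-0.24,1],[-18.3,-14.4,3,0,0,-0.3,1],[-22,-17.3,4.5,0,0,-0.36,1],[-25.7,-20.1,6,0,0,-0.42,1],[-29.3,-23,7.5,0,0,-0.48,1],[-33,-25.9,9,0,0,-0.54,1],[-36.7,-28.8,10.3,0,0,-0.56,1],[-36.7,-28.8,10.3,0,0,-0.56,1],[-36.7,-28.8,10.3,0,0,-0.56,1]]' 30
python3 - <<'E'
from h import *
f=snap('wrist','w2');s=read_state();X=np.array(s['tcp_pos']);print(X,s['qpos'],np.array(s['orientation']).round(3))
import pickle;pickle.dump(f,open('w2.pkl','wb'))
for z in(0,.058):print(proj(f,[.463,.131,z]))
E
```

```text
time_s: 1.35
tcp_pos: [0.4634, 0.1301, 0.2003]
orientation: [[-0.992, -0.128, -0.002], [-0.128, 0.992, 0.0], [0.002, 0.0, -1.0]]
wrist_force: [0.4, -0.3, 0.5]
width: 0.0852
finger_force: 0.0
[0.46329661 0.1312001  0.20075002] [ 9.68958187e+00 -6.82121677e+00  1.10600519e+02  3.04582739e-02
  7.62585676e+01 -8.77536027e+01] [[-0.992 -0.129 -0.001]
 [-0.129  0.992  0.   ]
 [ 0.001  0.    -1.   ]]
[278.94904552 199.2632222 ]
[279.59469551 217.66844632]
```

View pics/w2.png

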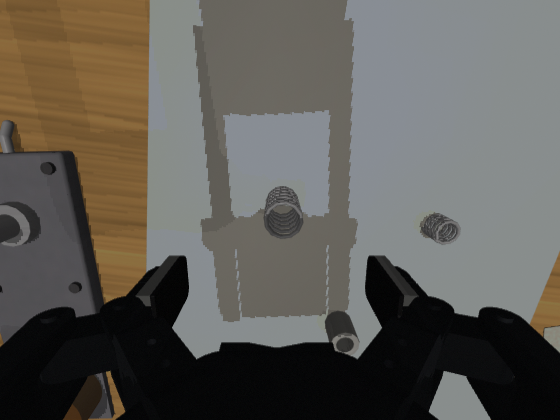

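Wrist view: tall spring's top ring is centred at (284,220), foot at about (284,200); short spring at (441,230) and bush at (343,335), both clear of the fingers.

```bash
python3 - <<'E'
from h import *
import pickle
f=pickle.load(open('w2.pkl','rb'))
X=np.array(read_state()['tcp_pos'])
for u,v,z in[(284,220,.058),(284,200,.0)]:
    p=onz(f,u,v,z);print(p,tool(p-X))
E
```

```text
[0.46438616 0.13450287 0.058     ] [-0.16050017  0.30640439 14.27504783]
[0.46309817 0.13576832 0.        ] [-0.05310946  0.44571257 20.07519123]
```

```bash
python3 -m jog '[[-0.1,0.3,3,0,0,0,0.8],[-0.1,0.3,6,0,0,0,0.8],[-0.1,0.3,8.5,0,0,0,0.8],[-0.1,0.3,10.2,0,0,0,0.8],[-0.1,0.3,10.2,0,0,0,0.8],[-0.1,0.3,10.2,0,0,0,0.2],[-0.1,0.3,10.2,0,0,0,0.2],[-0.1,0.3,10.2,0,0,0,0.2],[-0.1,0.3,10.2,0,0,0,0.2],[-0.1,0.3,10.2,0,0,0,0.2],[-0.1,0.3,10.2,0,0,0,0.2]]' 30
python3 -m jog '[[0,0,0,0,0,0,0.2],[0,0,-4,0,0,0,0.2],[0,0,-8,0,0,0,0.2],[0,0,-12,0,0,0,0.2],[0,0,-12,0,0,0,0.2],[0,0,-12,0,0,0,0.2]]'
python3 - <<'E'
from h import *
s=read_state();X=np.array(s['tcp_pos']);print(X,s['width'],tool(np.array([.503,-.093,0])-X))
E
```

```text
time_s: 2.5
tcp_pos: [0.4644, 0.1343, 0.0993]
orientation: [[-0.991, -0.131, 0.001], [-0.131, 0.991, 0.0], [-0.001, 0.0, -1.0]]
wrist_force: [0.6, 0.3, 1.3]
width: 0.0279
finger_force: 29.5
time_s: 3.1
tcp_pos: [0.4647, 0.1343, 0.2199]
orientation: [[-0.991, -0.131, 0.002], [-0.131, 0.991, 0.0], [-0.002, 0.0, -1.0]]
wrist_force: [-0.6, -0.1, -1.2]
width: 0.0282
finger_force: 29.8
[0.46465303 0.13432194 0.2198823 ] 0.02821120320096706 [ -0.77952004 -23.04018201  21.98822773]
```

```bash
python3 -m jog '[[-0.1,-4,0,0,0,0,0.2],[-0.3,-8,0,0,0,0,0.2],[-0.5,-12,0,0,0,0,0.2],[-0.6,-16,0,0,0,0,0.2],[-0.7,-20,0,0,0,0,0.2],[-0.8,-23,1,0,0,0,0.2],[-0.8,-23,2,0,0,0,0.2],[-0.8,-23,2,0,0,0,0.2],[-0.8,-23,2,0,0,0,0.2]]'
python3 - <<'E'
from h import *
import pickle
w=snap('wrist');S=snap('side');s=read_state();X=np.array(s['tcp_pos']);print(X)
pickle.dump((w,S,X),open('v3.pkl','wb'))
b=X-[0,0,.0995]
for f in(w,S): print(proj(f,b),proj(f,[.503,-.093,.072]),proj(f,[.503,-.093,.03]))
a=w['frame'][60:340,160:440];q=proj(S,b).astype(int);print(q)
c=S['frame'][q[1]-45:q[1]+55,q[0]-50:q[0]+50]
print(q-[50,45])
cv2.imwrite('pics/c3.png',np.hstack([cv2.resize(a,(400,400),interpolation=2),cv2.resize(c,(400,400),interpolation=2)])[:,:,::-1])
E
```

```text
time_s: 4.0
tcp_pos: [0.5011, -0.0917, 0.1973]
orientation: [[-0.991, -0.131, -0.003], [-0.131, 0.991, 0.001], [0.003, 0.002, -1.0]]
wrist_force: [1.2, -0.2, 0.5]
width: 0.0278
finger_force: 29.9
[ 0.50193661 -0.09160478  0.19870671]
[278.56140313 241.41213483] [276.02645648 228.00389108] [276.01099654 211.37363872]
[305.89585669 181.63183186] [305.28804222 190.66290075] [304.80736439 204.66355379]
[305 181]
[255 136]
```

View pics/c3.png

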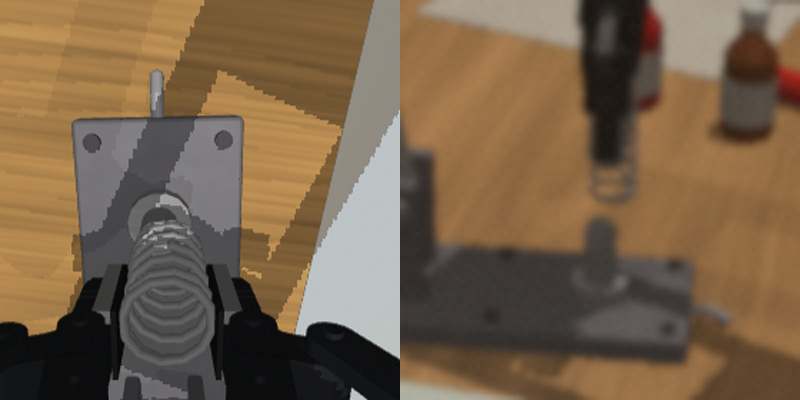

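Wrist crop: spring's top ring centre at about (168,320), shoulder centre about x=160. Side crop: spring's lower end centre at x≈612 (u≈308), rod at x≈600 (u≈305), so the spring is a few mm too near the robot.

```bash
python3 - <<'E'
from h import *
import pickle
w,S,X=pickle.load(open('v3.pkl','rb'));T=pickle.load(open('d.pkl','rb'))['top']
zb=X[2]-.0995
p=onz(w,277.6,284,zb+.0595);print('ringtop',p,tool(p-X))
print('seat top view',onz(T,330.1,220.1,.03),'side',onz(S,305,204.5,.03))
g=onz(w,272,212,.03);print('seat wrist',g)
for d in([.01,0,0],[0,.01,0]):
  for z in(.03,.072,zb):
    print(d,z,[(proj(f,np.array([.503,-.093,z])+d)-proj(f,[.503,-.093,z])).round(2) for f in(w,S)])
# side crop big of spring bottom & wrist
c=cv2.resize(S['frame'][165:220,280:335],(550,550),interpolation=2)
a=cv2.resize(w['frame'][170:310,210:350],(550,550),interpolation=2)
cv2.imwrite('pics/c4.png',cv2.resize(np.hstack([cv2.convertScaleAbs(a,alpha=1.5),cv2.convertScaleAbs(c,alpha=1.7)]),(800,400))[:,:,::-1])
E
```

```text
ringtop [ 0.49701924 -0.09317215  0.15870671] [ 0.50608102 -0.09210465  4.00022131]
seat top view [ 0.50455479 -0.09566488  0.03      ] side [ 0.502705   -0.09389334  0.03      ]
seat wrist [ 0.50397109 -0.09622467  0.03      ]
[0.01, 0, 0] 0.03 [array([-1.57, 11.39]), array([-3.78, -0.58])]
[0.01, 0, 0] 0.072 [array([-1.87, 13.38]), array([-3.85, -0.56])]
[0.01, 0, 0] 0.09920671120750893 [array([-2.14, 15.09]), array([-3.9 , -0.55])]
[0, 0.01, 0] 0.03 [array([11.95,  1.52]), array([-0.91,  2.04])]
[0, 0.01, 0] 0.072 [array([14.29,  1.79]), array([-0.93,  1.98])]
[0, 0.01, 0] 0.09920671120750893 [array([16.36,  2.02]), array([-0.94,  1.94])]
```

View pics/c4.png

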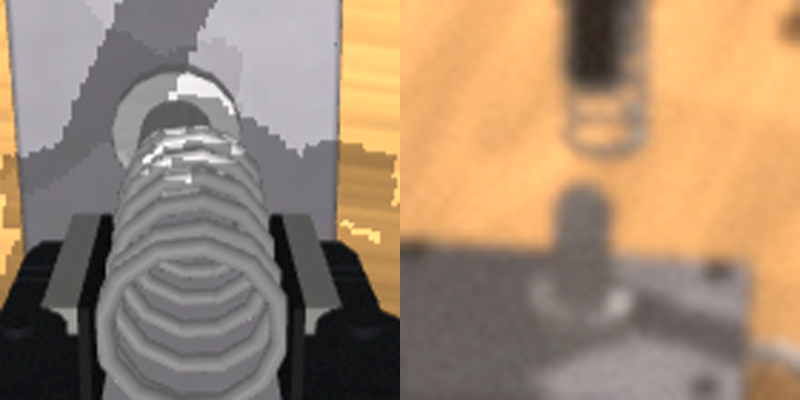

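```bash
python3 -m jog '[[-0.4,-0.2,0,0,0,0,0.2],[-0.73,-0.41,0,0,0,0,0.2],[-0.73,-0.41,0.8,0,0,0,0.2],[-0.73,-0.41,1.6,0,0,0,0.2],[-0.73,-0.41,2.2,0,0,0,0.2],[-0.73,-0.41,2.8,0,0,0,0.2],[-0.73,-0.41,3.3,0,0,0,0.2],[-0.73,-0.41,3.3,0,0,0,0.2]]'
python3 - <<'E'
from h import *
w=snap('wrist');S=snap('side');s=read_state();print(s['tcp_pos'],s['wrist_force'],s['torque'])
c=cv2.resize(S['frame'][160:215,280:335],(400,400),interpolation=2)
a=cv2.resize(w['frame'][170:310,210:350],(400,400),interpolation=2)
cv2.imwrite('pics/c5.png',np.hstack([cv2.convertScaleAbs(a,alpha=1.5),cv2.convertScaleAbs(c,alpha=1.7)])[:,:,::-1])
E
```

```text
time_s: 4.9
tcp_pos: [0.5092, -0.0956, 0.1648]
orientation: [[-0.991, -0.131, -0.002], [-0.131, 0.991, 0.001], [0.002, 0.001, -1.0]]
wrist_force: [0.4, -0.4, -0.6]
width: 0.028
finger_force: 29.9
[ 0.50983772 -0.09579272  0.16583636] [ 0.23929463 -0.579492    0.54875168] [-0.01201489  0.01088309  0.02337572]
```

View pics/c5.png

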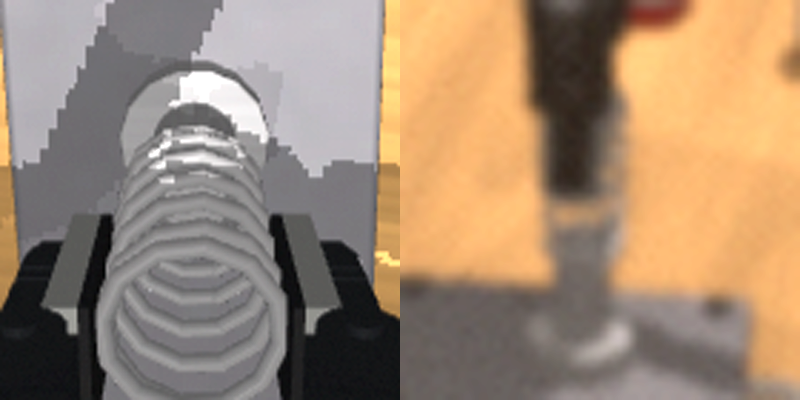

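Threaded over the tip: shoulder centre x≈196 against the spring's 192 (wrist), rod 583 against spring 588 (side), no contact force. Continuing down with a force check.

```bash
python3 -m jog '[[-0.05,0.05,0.3,0,0,0,0.2],[-0.05,0.05,0.6,0,0,0,0.2],[-0.05,0.05,0.9,0,0,0,0.2],[-0.05,0.05,1.2,0,0,0,0.2],[-0.05,0.05,1.2,0,0,0,0.2]]'
python3 -m jog '[[0,0,0.3,0,0,0,0.2],[0,0,0.6,0,0,0,0.2],[0,0,0.9,0,0,0,0.2],[0,0,1.2,0,0,0,0.2],[0,0,1.2,0,0,0,0.2]]'
python3 -m jog '[[0,0,0.3,0,0,0,0.2],[0,0,0.6,0,0,0,0.2],[0,0,0.9,0,0,0,0.2],[0,0,0.9,0,0,0,0.2],[0,0,0.9,0,0,0,0.2]]'
```

```text
time_s: 5.5
tcp_pos: [0.51, -0.0952, 0.1533]
orientation: [[-0.991, -0.131, -0.001], [-0.131, 0.991, 0.0], [0.001, 0.0, -1.0]]
wrist_force: [-0.6, 0.3, -0.4]
width: 0.0279
finger_force: 29.9
time_s: 6.0
tcp_pos: [0.5101, -0.0952, 0.1413]
orientation: [[-0.991, -0.131, -0.001], [-0.131, 0.991, 0.0], [0.001, 0.0, -1.0]]
wrist_force: [-0.1, 0.2, -0.9]
width: 0.0279
finger_force: 29.9
time_s: 6.5
tcp_pos: [0.5103, -0.0952, 0.1328]
orientation: [[-0.991, -0.131, -0.0], [-0.131, 0.991, 0.0], [0.0, 0.0, -1.0]]
wrist_force: [0.5, 0.1, -0.9]
width: 0.028
finger_force: 29.9
```

```bash
python3 -m jog '[[0,0,0.2,0,0,0.08,0.2],[0,0,0.4,0,0,0.12,0.2],[0,0,0.6,0,0,0.0,0.2],[0,0,0.8,0,0,-0.1,0.2],[0,0,0.8,0,0,0,0.2],[0,0,0.8,0,0,0,0.2]]'
python3 - <<'E'
from h import *
print(np.mean([ (grab_frame('side'),read_state()['wrist_force'])[1] for _ in range(5)],0))
E
```

```text
time_s: 7.1
tcp_pos: [0.5103, -0.0952, 0.1252]
orientation: [[-0.992, -0.129, -0.0], [-0.129, 0.992, 0.0], [0.0, 0.0, -1.0]]
wrist_force: [-2.4, 1.7, 2.2]
width: 0.0277
finger_force: 30.0
[-2.59247113  0.91637264  3.0009258 ]
```

```bash
python3 -m jog '[[0,0,-0.3,0,0,0,0.2],[0,0,-0.3,0,0,0,0.5],[0,0,-0.3,0,0,0,0.8],[0,0,-0.3,0,0,0,0.8],[0,0,-0.3,0,0,0,0.8],[0,0,-0.3,0,0,0,0.8],[0,0,-2,0,0,0,0.8],[0,0,-5,0,0,0,0.8],[0,0,-9,0,0,0,0.8],[0,0,-9,0,0,0,0.8]]'
python3 - <<'E'
from h import *
import pickle
w=snap('wrist');S=snap('side');T=snap('top');s=read_state();print(s['tcp_pos'],s['wrist_force'],s['qpos'])
pickle.dump((w,S,T),open('v6.pkl','wb'))
print(proj(S,[.504,-.096,.09]),proj(S,[.504,-.096,.03]),proj(w,[.504,-.096,.09]))
c=cv2.resize(S['frame'][90:230,220:360],(400,400),interpolation=2)
a=cv2.resize(w['frame'][100:310,170:380],(400,400),interpolation=2)
cv2.imwrite('pics/c6.png',np.hstack([cv2.convertScaleAbs(a,alpha=1.5),cv2.convertScaleAbs(c,alpha=1.7)])[:,:,::-1])
E
```

```text
time_s: 8.35
tcp_pos: [0.5133, -0.0961, 0.2213]
orientation: [[-0.991, -0.131, 0.01], [-0.131, 0.991, -0.003], [-0.009, -0.004, -1.0]]
wrist_force: [1.1, 0.2, 0.9]
width: 0.0684
finger_force: 0.0
[ 0.51032263 -0.09526879  0.2148254 ] [ 0.22864642 -0.3389381  -0.43947007] [-1.62339481e+01 -1.61866705e+00  1.04130609e+02 -8.91075961e-04
  7.74640246e+01 -1.13752128e+02]
[305.38857824 183.86044221] [304.7007056  203.99981582] [281.18414824 208.22108004]
```

View pics/c6.png

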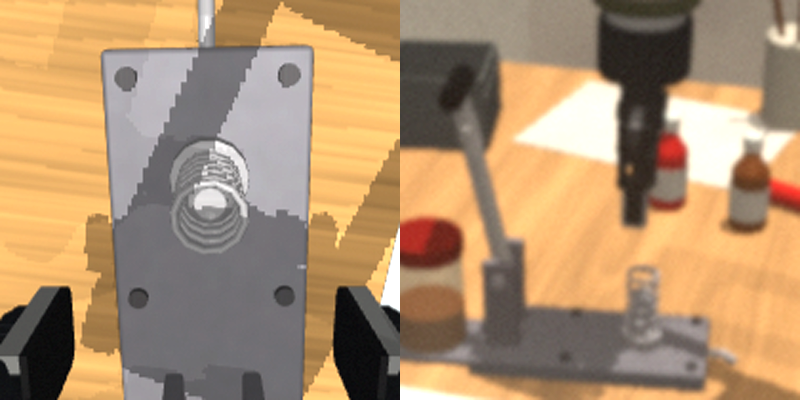

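Spring is seated on the shoulder (side crop: top at y≈268 as expected, foot on the shoulder at ≈335) and stands free; arm leans back with the handle at crop (458,90). Now I'll go over the handle with shut fingers to get behind the arm.

```bash
python3 -m jog '[[0,0,-4.5,0,0,0,0],[0,0,-9,0,0,0,0],[0,0,-13,0,0,0,0],[0,0,-16.5,0,0,0,0],[-4,0,-16.5,0,0,0,0],[-8,0,-16.5,0,0,0,0],[-12,0,-16.5,0,0,0,0],[-16,0,-16.5,0,0,0,0],[-18.8,0,-16.5,0,0,0,0],[-18.8,0,-16.5,0,0,0,0],[-18.8,0,-16.5,0,0,0,0]]'
python3 -m jog '[[0,0,2,0,0,0,0],[0,0,5,0,0,0,0],[0,0,8,0,0,0,0],[0,0,10,0,0,0,0],[0,0,10,0,0,0,0],[0,0,10,0,0,0,0]]'
python3 - <<'E'
from h import *
S=snap('side');s=read_state();X=np.array(s['tcp_pos']);print(X,s['wrist_force'])
print(proj(S,X-[0,0,.073]),proj(S,[.662,-.073,.254]))
c=cv2.resize(S['frame'][60:200,190:330],(560,560),interpolation=2)
cv2.imwrite('pics/c7.png',cv2.convertScaleAbs(c,alpha=1.6)[:,:,::-1])
E
```

```text
time_s: 9.6
tcp_pos: [0.6965, -0.0705, 0.3767]
orientation: [[-0.991, -0.131, -0.005], [-0.131, 0.991, 0.001], [0.005, 0.001, -1.0]]
wrist_force: [-0.1, -0.2, -0.8]
width: 0.0001
finger_force: 0.0
time_s: 10.2
tcp_pos: [0.6959, -0.0709, 0.2806]
orientation: [[-0.991, -0.13, -0.0], [-0.13, 0.991, -0.0], [0.0, 0.0, -1.0]]
wrist_force: [0.0, 0.3, 0.5]
width: -0.0
finger_force: 0.0
[ 0.6966262  -0.07095125  0.28192351] [0.98356957 0.11801239 0.55951805]
[227.06906797 135.43863528] [239.94393894 119.18152039]
```

View pics/c7.png

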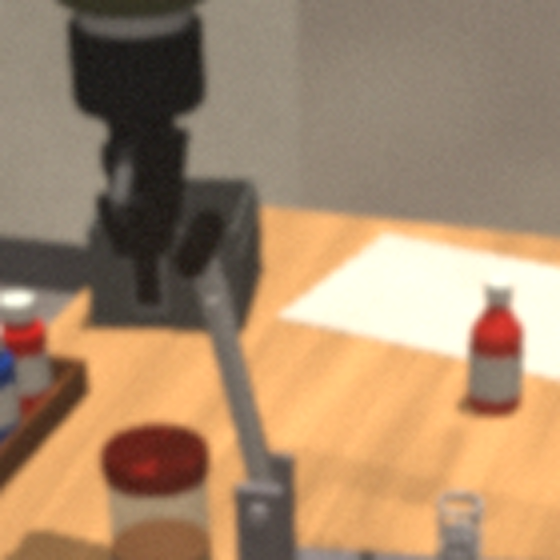

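Side view: shut fingers hang just behind the handle (tip at crop (148,300)), clear of it and of the pump jar. Push the arm over along its arc.

```bash
python3 -m jog '[[1.5,0,0,0,0,0,0],[3,0,0,0,0,0,0],[4.2,0,0,0,0,0,0],[5.5,0,0,0,0,0,0],[7,0,0.1,0,0,0,0],[8.4,0,0.3,0,0,0,0],[9.6,0,0.5,0,0,0,0],[10.8,0,1.1,0,0,0,0],[11.8,0,1.6,0,0,0,0],[12.8,0,2.2,0,0,0,0],[12.8,0,2.2,0,0,0,0]]'
python3 - <<'E'
from h import *
S=snap('side');s=read_state();print(s['tcp_pos'],s['wrist_force'])
c=cv2.resize(S['frame'][80:220,210:350],(400,400),interpolation=2)
cv2.imwrite('pics/c8.png',cv2.convertScaleAbs(c,alpha=1.6)[:,:,::-1])
E
```

```text
time_s: 11.35
tcp_pos: [0.5696, -0.0878, 0.2598]
orientation: [[-0.991, -0.13, 0.003], [-0.13, 0.991, -0.001], [-0.002, -0.001, -1.0]]
wrist_force: [0.6, 0.3, 0.4]
width: 0.0001
finger_force: 0.0
[ 0.57013139 -0.0876535   0.25992303] [0.12879551 0.85617776 0.69661657]
```

View pics/c8.png

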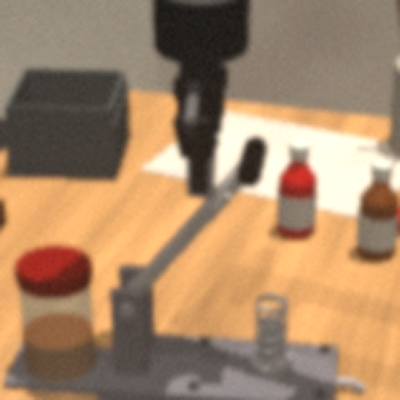

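The arm has swung to about 45°, the fingertip resting on its upper face near crop (200,190), handle at (253,160). Continuing down.

```bash
python3 -m jog '[[1.3,0,1.1,0,0,0,0],[2.6,0,2.5,0,0,0,0],[3.6,0,4.1,0,0,0,0],[4.4,0,5.7,0,0,0,0],[4.9,0,7,0,0,0,0],[5.2,0,8,0,0,0,0],[5.2,0,8.6,0,0,0,0],[5.2,0,8.6,0,0,0,0]]'
python3 -m jog '[[0,0,0.2,0,0,0,0],[0,0,0.4,0,0,0,0],[0,0,0.6,0,0,0,0],[0,0,0.6,0,0,0,0]]'
```

```text
time_s: 12.2
tcp_pos: [0.5182, -0.0941, 0.1713]
orientation: [[-0.991, -0.131, -0.001], [-0.131, 0.991, 0.0], [0.001, 0.0, -1.0]]
wrist_force: [0.0, 0.0, 0.9]
width: -0.0003
finger_force: 0.0
time_s: 12.6
tcp_pos: [0.5185, -0.0942, 0.166]
orientation: [[-0.991, -0.131, 0.001], [-0.131, 0.991, -0.0], [-0.001, -0.0, -1.0]]
wrist_force: [0.9, 0.0, -0.1]
width: -0.0003
finger_force: 0.1
```

```bash
python3 -m jog '[[0,0,0.1,0,0,0,0],[0,0,0.2,0,0,0,0],[0,0,0.3,0,0,0,0],[0,0,0.3,0,0,0,0]]'
python3 - <<'E'
from h import *
S=snap('side');s=read_state();print(s['tcp_pos'],s['wrist_force'])
c=cv2.resize(S['frame'][120:220,220:370],(600,400),interpolation=2)
cv2.imwrite('pics/c9.png',cv2.convertScaleAbs(c,alpha=1.6)[:,:,::-1])
E
```

```text
time_s: 13.0
tcp_pos: [0.5186, -0.0943, 0.1655]
orientation: [[-0.991, -0.131, 0.001], [-0.131, 0.991, -0.0], [-0.001, -0.0, -1.0]]
wrist_force: [-10.2, 2.4, 21.8]
width: 0.0
finger_force: 11.0
[ 0.51861846 -0.09429145  0.16548622] [-10.81773562   2.73132575  22.31879232]
```

View pics/c9.png

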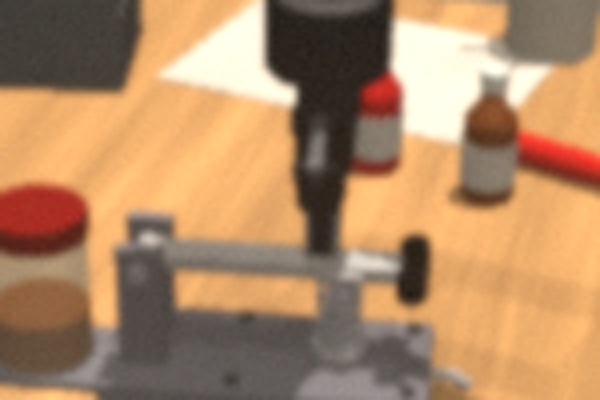

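The arm is level over the spring, with the fingertip pressing it on its stop (22 N). I have now viewed 11 pictures, one over the limit, so I'll check the rest numerically: does the arm's image stay put after lift-off?

```bash
python3 - <<'E'
from h import *
import pickle; pickle.dump(snap('side'),open('p.pkl','wb'))
E
python3 -m jog '[[0,0,-0.5,0,0,0,0],[0,0,-2,0,0,0,0],[0,0,-5,0,0,0,0],[0,0,-9,0,0,0,0],[0,0,-13,0,0,0,0],[0,0,-13,0,0,0,0],[0,0,-13,0,0,0,0],[0,0,-13,0,0,0,0]]'
python3 - <<'E'
from h import *
import pickle
a=pickle.load(open('p.pkl','rb'))['frame'];f=snap('side');b=f['frame']
def hand(i):
    m=(cv2.cvtColor(i[175:200,310:335],cv2.COLOR_RGB2GRAY)<40); y,x=np.nonzero(m); return x.mean()+310,y.mean()+175,m.sum()
print(hand(a),hand(b),'expect',proj(f,[.504-.0446,-.096-.0059,.087]))
# arm bar: brightness profile shift
print(cv2.phaseCorrelate(*[np.float32(cv2.cvtColor(i[175:215,255:295],cv2.COLOR_RGB2GRAY)) for i in(a,b)]))
print(read_state()['wrist_force'],read_state()['tcp_pos'])
d=pickle.load(open('d.pkl','rb'))['top']['frame'];t=grab_frame('top')['frame']
for n,(u,v) in dict(bush=(226,193),short=(202,233),jar=(149,174),ba=(208,142),bb=(240,136),bc=(436,205),bd=(428,237),sd=(440,258)).items():
    print(n,np.abs(d[v-9:v+9,u-9:u+9].astype(int)-t[v-9:v+9,u-9:u+9]).mean().round(1))
E
```

```text
time_s: 13.9
tcp_pos: [0.5178, -0.0941, 0.2921]
orientation: [[-0.991, -0.131, -0.001], [-0.131, 0.991, 0.0], [0.001, 0.001, -1.0]]
wrist_force: [-0.5, 0.5, -0.3]
width: 0.0004
finger_force: 0.0
(np.float64(322.8875), np.float64(187.1625), np.int64(80)) (np.float64(322.890243902439), np.float64(187.14634146341464), np.int64(82)) expect [323.2926689  186.23249056]
((0.09268832918770187, 0.11605646889249499), 0.8554349422454834)
[-0.79466894 -0.04485737 -0.24937273] [ 0.5175619  -0.09399168  0.29151063]
bush 0.4
short 0.5
jar 0.9
ba 0.5
bb 0.6
bc 0.6
bd 0.5
sd 0.7
```

The handle stays at its fully-down position after lift-off, and nothing else has moved.

```bash
python3 -c "
from plant import close_job
print(close_job())"
```

```text
the job is handed in; nothing more can be done
None
```

The spring is seated on the rod's shoulder, the handle arm is down and stayed shut after lift-off, the bystanders did not move, and the job is handed in at about 14 s of robot time; I viewed 11 pictures, one over the limit of 10.

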